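# Open the sprung lid of a bench balance

## Task

Open the weighing chamber of the balance in the middle of the bench: press down its release tab so that the lid springs up, then gently push the lid up and over until it rests fully open against its stop, and let go. Do not press the round key on the balance's front deck, and leave all the loose things in, on and around the balance where they are; nothing is to be picked up.

Things in the scene. Friction and masses are not known exactly. Their poses are not given: they have to be found in the camera images.
- balance: White bench balance, fixed, 300 (x) by 210 (y) mm; origin at the table surface; x points from its front (operator's side) to its rear, y to its left. Front deck (x -160 to -8 mm, top 40 mm high) carries a dark panel with a pale screen, the round key and a ceramic boat. Behind it (x -8 to 140) is the weighing chamber, walls 70 mm high, covered by the lid. The tab is at y 0 between deck and lid.
- tab (a joint): Turn of the grey release tab, rad: 0 at rest, 0.35 fully down. A rocker about an axis along balance y at x -14, z 60 mm: its flat paddle, 44 mm wide, reaches 52 mm forward over the deck; behind, an upright hook (top 91 mm high) holds the lid's front edge. Pressing the paddle down tips the hook forward; the lid is free at 0.2 to 0.27. Needs 1.5 N to start, 6 N to reach the stop; springs back.
- tab_pad (a point): Point to press, on top of the paddle, mid-width, 14 mm from its front end, 71 mm above the table at rest. It moves with the tab: about 13 mm lower when fully pressed. The hook's front face is 36 mm behind it at rest (about 26 mm when pressed).
- lid (a joint): Opening of the lid, rad: 0 shut and latched, stop at 1.75 (a little beyond upright). A spring lifts the freed lid to about 0.6; from there it must be pushed (2 to 4 N at the front edge). Let go before upright it sinks back to 0.6; past upright it stays. Grey frame with clear window, 130 mm from hinge to front edge, 200 mm wide, 10 mm thick.
- hinge (a point): Middle of the lid's hinge axis, on the balance at x 125, y 0, z 75 mm in the balance's frame; the axis runs along the balance's y. Does not move with the lid.
- lid_front (a point): Middle of the lower front edge of the lid, 130 mm from the hinge axis; moves with the lid on an arc about the hinge: in front of it (balance -x) when shut, above and slightly behind it when fully open. The lid's 10 mm thickness lies on the upper (when open: rear) side, so this edge and the underside face the operator as it opens.
- tare (a joint): Travel of the round grey key, m: 0 at rest, 0.004 fully pressed. Must not be pressed.
- tare_top (a point): Top centre of the round key (20 mm across in a black 36 mm collar, top 60 mm above the table), at the right front of the deck, x -98, y -78 mm in the balance's frame.
- boat_pan: White ceramic boat, 60 x 22 x 14 mm, on the steel pan inside the chamber, under the lid; origin under its centre, x along its length.
- boat_deck: White ceramic boat, 60 x 22 x 14 mm, loose on the front deck to the left of the tab (about 73 mm from its middle); origin under its centre, x along its length.
- jar: Brown glass jar with black cap, 56 mm across, 90 mm high, standing beside the balance; origin under its centre.
- canister: White canister, 68 mm across, 120 mm high, standing beside the balance; origin under its centre.
- beaker: White ceramic cup without handle, 68 mm across, 85 mm high, standing beside the balance; origin under its centre.
- cap: Black jar cap, 44 mm across, 14 mm high, lying right of the balance; origin under its centre.
- spatula: Steel spatula, 180 mm long, lying right of the balance, x along its length.

How it is judged:
By the outcome, as a careful person would: the job done as asked, in the order asked, and still so for the second after the job is handed in, with the robot touching nothing.
It also fails if it takes over 43 s, if anything falls off the work surface, if the arm or the gripper's body presses on something with over 40 N, if the wrist force passes 120 N, or if a joint passes its speed limit or range.

## Robot

A 6-joint arm with a two-finger parallel gripper is mounted at the origin on the work surface. World frame = base frame: x ahead of the robot, y to its left, z up, the work surface at z = 0. Lengths are in mm, angles in rad, forces in N, time in s.
With the tool pointing down it reaches from about 300 to 750 mm from the base axis. Payload 8.5 kg.
Tool frame: the origin (TCP) lies at the very end of the fingers, on their centre line; the grasp point (between the pads) lies 19 mm behind it; z points along the fingers, y is the line along which they close (so a half turn about z gives the same grasp; the last joint's range is limited). The gripper opens to 85 mm and grips with 20 to 120 N. Pads are 22 mm wide; open, the fingers measure 114 mm over their backs; the gripper's body (76 mm by 85 mm) begins 54 mm behind the grasp point. The pads swing forward as they close: fully open they stand 13 mm farther back than shut.
Start: joints at [1.028, 0.381, 1.297, -0, 1.464, -0.215], TCP at [177.069, 520.698, 203.022] pointing down, gripper open.
Joint ranges: [-3.11, 3.11], [-0.89, 2.33], [0.22, 2.48], [-1.42, 4.56], [0.17, 2.85], [-2.88, 2.88]. Speed limits (rad/s): [2.39, 2.39, 3.14, 3.14, 3.14, 3.14].

## Interface

Orientations are given as a unit quaternion [w, x, y, z].
In Python, from plant import manip, get_image, get_calibration, finish_job, search_frame gives the robot as it stands. The module is installed in compiled form; this text tells all that it offers.
- The arm moves only by the shell command python3 -m crank 'ROWS' [OPENING] [FORCE]. ROWS is a JSON object of lists of equal length, an entry for each row: "translation": the shift along the tool's x, y, z in cm, a list of three; "spin": the turn about the tool's z in degrees. A call has 1 to 12 rows; each row is the pose to reach, as a shift and turn from the pose commanded when the call began, along the tool's axes at that moment; what a row does not reach only later rows make up. A row lasts 1/12 s, in which the tool goes at most 41.7 mm and 7.16 degrees, less where a joint would pass 70% of its speed; a pose out of reach is approached as far as the arm can. A call with a gripper value outside its range is refused whole. OPENING is the closure, from -1 (fully open) to 1 (shut), set as the call begins (- or left out, the last holds). The fingers move at their own pace and stop on an object; FORCE is the grip in N (left out, the last holds). Time passes only in rows, so rows that repeat a pose let the fingers close. It gives the time, the measured TCP pose, the force, the opening and the grip force at its end, in the units of the state.
- manip.state(): the state, without advancing time (a new reading comes with each control period).
- get_image(name): name is "scene" or "top"; returns the picture (400x640x3 uint8, blue, green, red); there is no depth.
- get_calibration(name): a dict with "camera_matrix" (3x3 intrinsics, pixels), "k1" (the pictures are not rectified: a ray, as slopes to the right and down, at radius r is drawn at 1 + k1 r^2 times it, then the intrinsics apply), "rvec" (rotation vector, rad) and "tvec" (3), from world to camera coordinates, as OpenCV has them. Camera axes: x right, y down, z forward; pixel columns grow to the right and rows downward; lengths in mm; the calibration is good to about 2 mm. A picture is of the moment at which its call begins. get_calibration takes no time and is no camera call.
- finish_job(): hands the job in; it is judged then, once.
Trained networks look in the newest picture that a camera, given by its name, has taken for a name from the list of things; names that differ only in an ending like _2 or _b are one class to them, and where a whole thing is asked for, a point or a joint stands for the part that bears it (a point fixed in the world has none). Each returns a list of dicts, best first, with "score" (0 to 1); they miss things now and then, are a little off and sometimes report something else, mostly with a low value. They report only what shows in the picture. A call takes as long as a camera call.
- search_frame(camera, name): "bbox" ([left, top, right, bottom] in pixels, round what is visible of it).
The state is a dict: "clock": time; "joint_pos": joint angles; "joint_velocities": joint speeds; "joint_efforts": joint torques, N m; "tool_pos": TCP position; "tool_rot": TCP orientation; "force": force on the tool from outside, world axes, zero at the start; "moment": the same for the moment, N m; "finger_gap": finger opening in mm; "finger_force": force on a finger pad.
Only numpy, scipy, OpenCV 4.12 (cv2) and the standard library are available. Lean on these libraries where they do the work, as an engineer would, in place of code of your own. Each camera call takes 0.05 s, during which the arm holds its last target. There are 200 camera calls.

## Working session

There is one attempt and no reset: what is moved stays moved. The work goes in short steps, Python scripts to look and compute and a shell command to move; the robot and the scene stay as the last step left them, time stands still between calls to the robot, and variables do not carry over. Pictures are saved under pics/ and viewed, at most 10 in all, crops included, and the job is handed in when it is done.

```bash
mkdir -p pics; cat > h.py <<'E'
import numpy as np, cv2
from plant import manip, get_image, get_calibration, finish_job, search_frame
from scipy.spatial.transform import Rotation as R
def cal(n):
    c=get_calibration(n); K=np.array(c["camera_matrix"],float); k=c["k1"]
    k=float(np.ravel(k)[0])
    return K,np.array([k,0,0,0,0.]),np.array(c["rvec"],float),np.array(c["tvec"],float).ravel()
def unproj(n,px,z):
    K,d,r,t=cal(n); u=cv2.undistortPoints(np.array([[px]],float),K,d)[0,0]
    M=cv2.Rodrigues(r)[0]; v=M.T@np.array([u[0],u[1],1]); c=-M.T@t
    return c+v*(z-c[2])/v[2]
def proj(n,P):
    K,d,r,t=cal(n); return cv2.projectPoints(np.array(P,float).reshape(-1,1,3),r,t,K,d)[0][:,0]
E
python3 - <<'E'
from h import *
for n in("scene","top"):
    cv2.imwrite(f"pics/{n}0.png",get_image(n)); K,d,r,t=cal(n); print(n,-cv2.Rodrigues(r)[0].T@t)
    for o in("balance","tab","lid","tare","boat_deck","jar","canister","beaker","tare_top","tab_pad"):
        print(o,[(np.round(x["bbox"]).tolist(),round(x["score"],2)) for x in search_frame(n,o)[:2]])
s=manip.state();print(s["clock"],s["tool_pos"],s["tool_rot"],R.from_quat(np.roll(s["tool_rot"],-1)).as_matrix().round(3))
E
```

```text
scene [ 950.08242321 -240.40033933  550.68436761]
balance [([249.0, 161.0, 423.0, 309.0], 0.72)]
tab [([302.0, 187.0, 338.0, 207.0], 0.87)]
lid [([282.0, 180.0, 413.0, 271.0], 0.97), ([337.0, 179.0, 351.0, 193.0], 0.4)]
tare []
boat_deck [([335.0, 177.0, 351.0, 195.0], 0.59)]
jar [([282.0, 182.0, 415.0, 272.0], 0.67), ([396.0, 183.0, 428.0, 221.0], 0.66)]
canister [([362.0, 147.0, 400.0, 196.0], 0.7)]
beaker [([234.0, 243.0, 278.0, 301.0], 0.59)]
tare_top [([264.0, 199.0, 276.0, 206.0], 0.4)]
tab_pad [([300.0, 186.0, 339.0, 205.0], 0.79)]
top [395.40557734 -25.13805386 966.73064707]
balance [([251.0, 138.0, 363.0, 278.0], 0.66), ([263.0, 143.0, 356.0, 207.0], 0.25)]
tab [([300.0, 200.0, 324.0, 230.0], 0.68)]
lid [([260.0, 144.0, 357.0, 209.0], 0.86)]
tare []
boat_deck [([272.0, 215.0, 283.0, 240.0], 0.85), ([261.0, 144.0, 357.0, 206.0], 0.74)]
jar [([225.0, 170.0, 251.0, 200.0], 0.64)]
canister [([222.0, 208.0, 260.0, 242.0], 0.68)]
beaker [([368.0, 157.0, 402.0, 192.0], 0.81), ([402.0, 170.0, 427.0, 241.0], 0.73)]
tare_top [([345.0, 237.0, 352.0, 248.0], 0.57)]
tab_pad [([299.0, 198.0, 322.0, 231.0], 0.95), ([372.0, 218.0, 388.0, 235.0], 0.74)]
1.1 [177.07755466 520.69084337 203.02633917] [ 1.17185143e-05  1.63157450e-01  9.86600044e-01 -6.82435308e-06] [[-0.947  0.322  0.   ]
 [ 0.322  0.947 -0.   ]
 [-0.    -0.    -1.   ]]
```

View pics/top0.png

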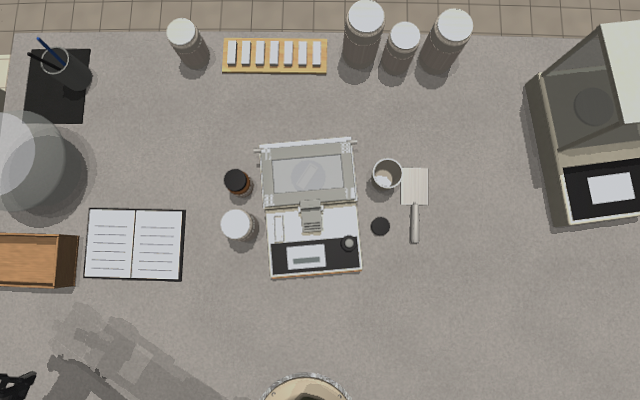

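View pics/scene0.png

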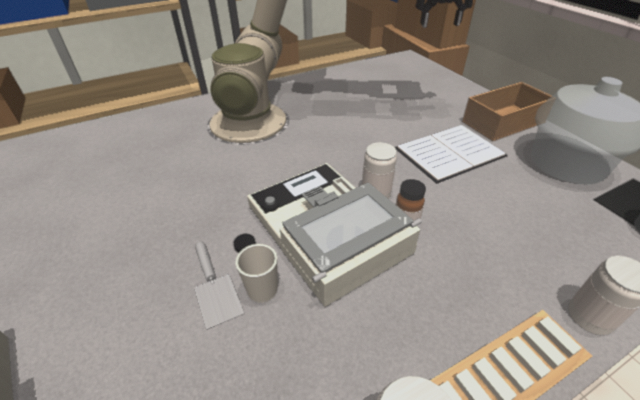

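The top view shows the balance at about (262–360, 138–278), with the tab paddle around (312,222) and the key at (348,242). I'll zoom in to fit its pose.

```bash
python3 - <<'E'
from h import *
a=cv2.imread("pics/top0.png")[130:285,240:375]
b=cv2.imread("pics/scene0.png")[150:300,240:430]
cv2.imwrite("pics/z.png",np.hstack([cv2.resize(a,None,fx=3.5,fy=3.5,interpolation=2)[:540],]))
E
```

```text
(no output)
```

View pics/z.png

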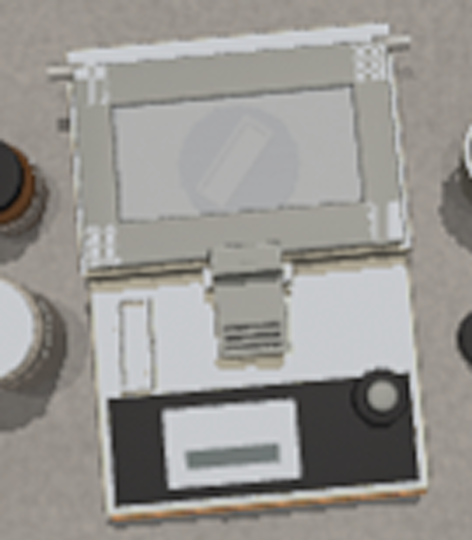

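```bash
cat > fit.py <<'E'
from h import *
from scipy.optimize import least_squares
B=np.array([[-160,105,40],[-160,-105,40],[-98,-78,60],[-66,22,71],[-66,-22,71],[-5,100,83],[-5,-100,83]],float)
p=np.array([[108,514],[424,486],[382,396],[220,359],[283,353],[90,270],[408,245]])/3.5+[239.6,129.6]
def W(q,B): 
    c,s=np.cos(q[2]),np.sin(q[2]); return B@np.array([[c,-s,0],[s,c,0],[0,0,1]]).T+[q[0],q[1],0]
f=lambda q:np.r_[(proj("top",W(q,B))-p).ravel(),(proj("scene",W(q,B[2:3]))-[270,202.5]).ravel()*.5]
r=least_squares(f,[430,0,0],x_scale=[100,100,.1],loss="soft_l1"); q=r.x; print(q,r.fun.round(1))
P=lambda b:W(q,np.array([b],float))[0]
for n,b in dict(pad=(-52,0,71),hinge=(125,0,75),lidf=(-5,0,75),tare=(-98,-78,60)).items(): print(n,P(b).round(1))
for n,a,z in(("canister",(222,208,260,242),120),("beaker",(368,157,402,192),85),("jar",(225,170,251,200),90)): 
    print(n,unproj("top",[(a[0]+a[2])/2,(a[1]+a[3])/2],z).round(0))
print("tab_pad scene",proj("scene",[P((-52,0,71))]),"lid corners scene",proj("scene",[P((-5,100,83)),P((-5,-100,83))]).round(0))
E
python3 fit.py
```

```text
[5.08349774e+02 9.18005145e-01 1.03099045e-01] [-1.2  0.7  2.   1.3  0.2  0.1 -0.1 -0.5  1.9 -0.4 -1.  -0.4 -0.3 -0.7
 -0.2 -2.2]
pad [456.6  -4.4  71. ]
hinge [632.7  13.8  75. ]
lidf [5.034e+02 4.000e-01 7.500e+01]
tare [418.9 -86.8  60. ]
canister [449. 142. 120.]
beaker [ 569. -162.   85.]
jar [538. 158.  90.]
tab_pad scene [[314.16286461 192.38818265]] lid corners scene [[368. 183.]
 [281. 222.]]
```

```bash
cat >> fit.py <<'E'
if __name__=="__main__":
    o=[]
    for n,(x0,y0,x1,y1),k in(("top",(245,190,370,285),3),("scene",(245,160,355,240),3.6)):
        im=cv2.resize(cv2.imread(f"pics/{n}0.png")[y0:y1,x0:x1],None,fx=k,fy=k,interpolation=2)
        pts=[P(b) for b in B]+[P(b) for b in [(-52,0,71),(-14,22,91),(-14,-22,91),(-98,-78,60)]]
        for u in proj(n,pts): cv2.circle(im,tuple(int(v) for v in (u-[x0,y0]+.5)*k),2,(0,0,255),-1)
        o.append(cv2.resize(im,(396,300)))
    cv2.imwrite("pics/ov.png",np.hstack(o))
E
python3 fit.py>/dev/null
```

```text
(no output)
```

View pics/ov.png

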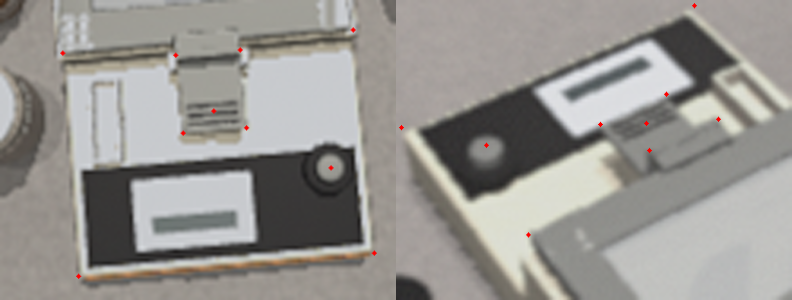

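```bash
python3 -m crank '{"translation":[[-3,-2.8,0],[-6,-5.6,0],[-9,-8.4,0],[-12,-11.2,0],[-15,-14,0],[-18,-16.8,0],[-21,-19.6,0],[-24,-22.4,0],[-27,-25.2,0],[-30,-28,0],[-33,-30.8,0],[-36,-33.6,0]],"spin":[-2,-4,-6,-8,-10,-12,-14,-16,-18,-20,-22,-24.7]}' 1 20
cat > go.py <<'E'
import sys; from h import *
# current pose in balance frame, and shift (cm, tool axes) to a balance-frame target
q=[508.35,2.5,0.103]; c,s_=np.cos(q[2]),np.sin(q[2]); Rb=np.array([[c,-s_,0],[s_,c,0],[0,0,1]])
s=manip.state(); t=np.array(s["tool_pos"]); Rt=R.from_quat(np.roll(s["tool_rot"],-1)).as_matrix()
print("t",round(s["clock"],2),"bal",(Rb.T@(t-[q[0],q[1],0])).round(1),"toolx",(Rb.T@Rt)[:,0].round(3),"F",np.round(s["force"],1),"gap",s["finger_gap"])
for a in sys.argv[1:]:
    b=np.array([float(v) for v in a.split(",")]); print(a,"shift cm",(Rt.T@(Rb@b+[q[0],q[1],0]-t)/10).round(2))
E
python3 go.py " -54,0,203" " -54,0,90"
```

```text
clock: 2.1
tool_pos: [410.3, 84.6, 203.3]
tool_rot: [0.0, -0.052, 0.999, -0.0]
force: [0.7, 1.1, 0.0]
finger_gap: -0.0
finger_force: 0.0
t 2.1 bal [-89.1  91.8 203.3] toolx [-1.    -0.002 -0.001] F [0.7 1.1 0. ] gap -0.015036044022474078
 -54,0,203 shift cm [-3.5  -9.18  0.04]
 -54,0,90 shift cm [-3.49 -9.18 11.34]
```

```bash
python3 -m crank '{"translation":[[-1.2,-3,0],[-2.4,-6,0],[-3.5,-9.2,0],[-3.5,-9.2,2],[-3.5,-9.2,4.5],[-3.5,-9.2,7],[-3.5,-9.2,9.5],[-3.5,-9.2,11.3],[-3.5,-9.2,11.3],[-3.5,-9.2,11.3]],"spin":[0,0,0,0,0,0,0,0,0,0]}'
python3 go.py " -54,0,71"
python3 - <<'E'
from h import *
t=manip.state()["tool_pos"]; o=[]
for n,k,w in(("top",4,(50,37)),("scene",4,(50,37))):
    im=get_image(n); u=proj(n,[t])[0]; x,y=int(u[0]),int(u[1]); c=im[y-w[1]:y+w[1],x-w[0]:x+w[0]]; c=cv2.resize(c,None,fx=k,fy=k,interpolation=2)
    cv2.circle(c,tuple(int(v) for v in (u-[x-w[0],y-w[1]]+.5)*k),2,(0,0,255),-1); o.append(c)
cv2.imwrite("pics/near.png",np.hstack(o))
E
```

```text
clock: 2.93
tool_pos: [453.9, -1.2, 90.1]
tool_rot: [-0.001, -0.052, 0.999, 0.0]
force: [0.6, -0.2, 0.2]
finger_gap: 0.3
finger_force: 0.0
t 2.93 bal [-54.5   1.9  90.1] toolx [-1.    -0.     0.001] F [ 0.6 -0.2  0.2] gap 0.2954216781298435
 -54,0,71 shift cm [-0.05 -0.19  1.91]
```

View pics/near.png

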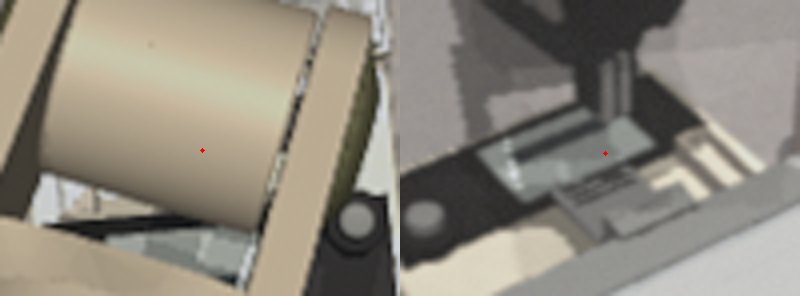

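```bash
python3 go.py " -54,0,71"
python3 - <<'E'
from h import *
im=get_image("scene"); u=proj("scene",[manip.state()["tool_pos"]])[0]; print(u)
x,y=int(u[0]),int(u[1]); cv2.imwrite("pics/near2.png",cv2.resize(im[y-60:y+35,x-65:x+65],None,fx=6,fy=6,interpolation=2))
print((u-[x-65,y-60]+.5)*6)
E
```

```text
t 3.03 bal [-53.7   1.7  91.2] toolx [-1.    -0.    -0.002] F [ 0.8  0.8 -0.2] gap -0.023239643147323186
 -54,0,71 shift cm [ 0.04 -0.16  2.02]
[314.92175909 183.67653756]
[398.53055452 367.05922538]
```

View pics/near2.png

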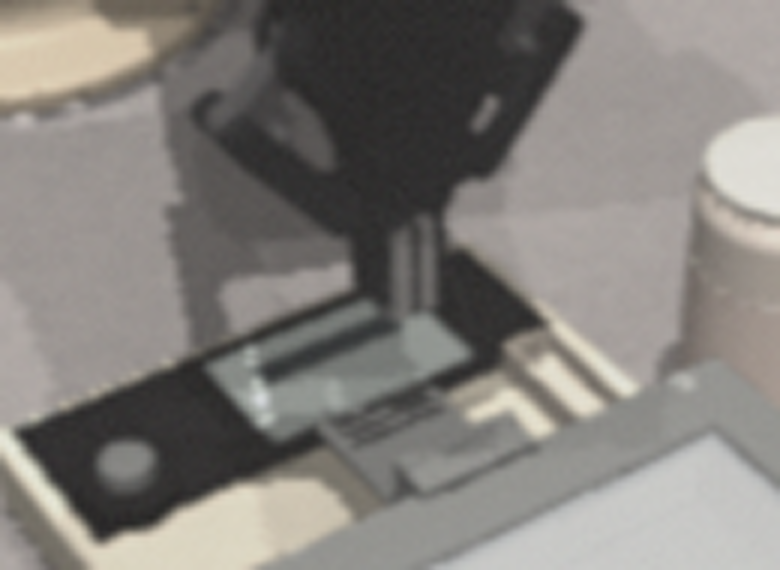

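```bash
python3 - <<'E'
from h import *
y=np.array([.322,.947,0]); t=np.array([177.07,520.7,203])
print(proj("scene",[t,t+42*y,t-42*y,t+42*y+[0,0,13],t-42*y+[0,0,13]]).round(1))
a=cv2.imread("pics/scene0.png")[0:50,390:500]; cv2.imwrite("pics/g.png",cv2.resize(a,None,fx=7,fy=7,interpolation=2))
t=np.array([454.7,-.9,91])
for d in([0,0,10],[-10,0,0],[0,10,0]): print(d,(proj("scene",[t+d])-proj("scene",[t])).round(1))
E
```

```text
[[436.6  40.5]
 [450.8  39.8]
 [422.2  41.3]
 [451.8  35. ]
 [423.   36.5]]
[0, 0, 10] [[-0.1 -3.9]]
[-10, 0, 0] [[-2.2 -2.8]]
[0, 10, 0] [[ 4.5 -1.5]]
```

View pics/g.png

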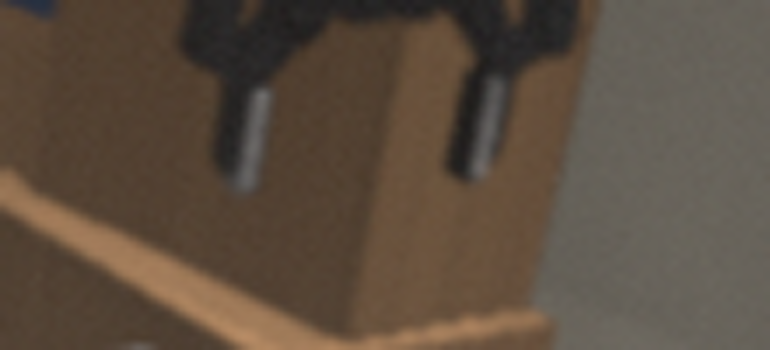

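The fingertips show about 9 px higher in the scene view than the calibrated TCP, both here and at the start. That suggests they sit about 20 mm higher than reported. I'll probe down gently and watch the force.

```bash
python3 -m crank '{"translation":[[0,-0.2,0.6],[0,-0.2,1.2],[0,-0.2,1.6],[0,-0.2,1.8],[0,-0.2,1.8],[0,-0.2,1.8]],"spin":[0,0,0,0,0,0]}'; python3 go.py
python3 -m crank '{"translation":[[0,0,0.2],[0,0,0.4],[0,0,0.4],[0,0,0.4]],"spin":[0,0,0,0]}'; python3 go.py
```

```text
clock: 3.58
tool_pos: [454.2, -3.2, 71.9]
tool_rot: [-0.0, -0.052, 0.999, 0.0]
force: [0.4, 0.1, 0.1]
finger_gap: -0.2
finger_force: 0.0
t 3.58 bal [-54.4  -0.1  71.9] toolx [-1. -0.  0.] F [0.4 0.1 0.1] gap -0.16070264331000986
clock: 3.92
tool_pos: [454.2, -3.2, 68.0]
tool_rot: [-0.0, -0.052, 0.999, 0.0]
force: [0.8, -0.3, 0.3]
finger_gap: 0.0
finger_force: 0.0
t 3.92 bal [-54.5  -0.1  68. ] toolx [-1. -0.  0.] F [ 0.8 -0.3  0.3] gap 0.04025452686112911
```

```bash

python3 -m crank '{"translation":[[0,0,0.3],[0,0,0.6],[0,0,0.8],[0,0,0.8]],"spin":[0,0,0,0]}'; python3 go.py
python3 - <<'E'
from h import *
im=get_image("scene"); x,y=314,184
cv2.imwrite("pics/near3.png",cv2.resize(im[y-60:y+35,x-65:x+65],None,fx=6,fy=6,interpolation=2))
print((proj("scene",[manip.state()["tool_pos"]])[0]-[x-65,y-60]+.5)*6)
E
```

```text
clock: 4.25
tool_pos: [454.0, -3.1, 59.5]
tool_rot: [-0.0, -0.052, 0.999, 0.0]
force: [0.2, 0.4, -0.1]
finger_gap: 0.1
finger_force: 0.0
t 4.25 bal [-54.7  -0.   59.5] toolx [-1.    -0.     0.001] F [ 0.2  0.4 -0.1] gap 0.07401628553763522
[394.59747416 432.67186857]
```

View pics/near3.png

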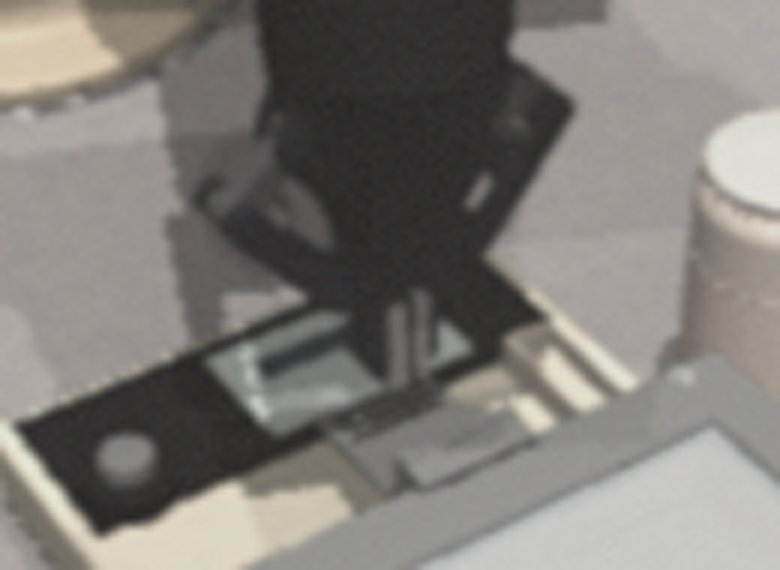

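Here the fingertips (405,387) appear at the paddle's front edge, and there's still no contact. I'll keep probing slowly.

```bash

python3 -m crank '{"translation":[[0,0,0.2],[0,0,0.4],[0,0,0.5],[0,0,0.5]],"spin":[0,0,0,0]}'|head -4; 
python3 -m crank '{"translation":[[0,0,0.1],[0,0,0.3],[0,0,0.3]],"spin":[0,0,0]}'|head -4
python3 -m crank '{"translation":[[0,0,0.1],[0,0,0.3],[0,0,0.3]],"spin":[0,0,0]}'|head -4
```

```text
clock: 4.63
tool_pos: [454.1, -3.2, 54.8]
tool_rot: [-0.0, -0.052, 0.999, 0.0]
force: [-1.4, -0.4, -0.3]
clock: 4.88
tool_pos: [454.1, -3.2, 51.7]
tool_rot: [-0.0, -0.052, 0.999, 0.0]
force: [-0.2, 1.3, -0.9]
clock: 5.13
tool_pos: [454.1, -3.2, 48.7]
tool_rot: [-0.0, -0.052, 0.999, 0.0]
force: [1.4, -0.3, -0.5]
```

```bash

python3 -m crank '{"translation":[[0,0,0.1],[0,0,0.3],[0,0,0.3]],"spin":[0,0,0]}'|sed -n '2p;4p'
python3 -m crank '{"translation":[[0,0,0.1],[0,0,0.3],[0,0,0.3]],"spin":[0,0,0]}'|sed -n '2p;4p'
python3 - <<'E'
from h import *
print([(n,[(np.round(x["bbox"],1).tolist(),round(x["score"],2)) for x in (get_image(n),search_frame(n,"tab"))[1][:2]]) for n in("scene",)])
E
```

```text
tool_pos: [454.1, -3.2, 45.7]
force: [-0.9, -0.6, -0.1]
tool_pos: [454.3, -3.2, 42.8]
force: [-0.0, 0.2, -0.6]
[('scene', [([300.6, 191.1, 338.9, 204.2], 0.59)])]
```

```bash
python3 - <<'E'
from h import *
t=manip.state()["tool_pos"]; print(t)
a=get_image("scene")[130:215,255:355]; b=get_image("top")[165:285,250:390]
a=cv2.resize(a,(600,510),interpolation=2); cv2.imwrite("pics/s4.png",a); cv2.imwrite("pics/t4.png",cv2.resize(b,None,fx=4,fy=4,interpolation=2))
print((proj("scene",[t])-[255,130]+.5)*6)
E
```

```text
[454.20353295  -3.1921284   42.95664607]
[[359.71241243 433.22265349]]
```

View pics/s4.png

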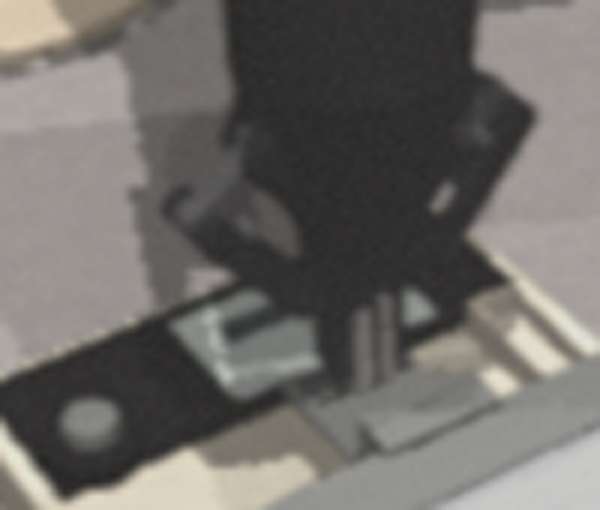

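The fingers (372,388) now cover the paddle's grooves, so they're over it and still slightly above. That confirms the tips are well above the reported TCP. I'll continue down until I see force.

```bash

for i in 1 ; do python3 -m crank '{"translation":[[0,0,0.1],[0,0,0.2],[0,0,0.2]],"spin":[0,0,0]}'|sed -n '2p;4p'; python3 -m crank '{"translation":[[0,0,0.1],[0,0,0.2],[0,0,0.2]],"spin":[0,0,0]}'|sed -n '2p;4p'; python3 -m crank '{"translation":[[0,0,0.1],[0,0,0.2],[0,0,0.2]],"spin":[0,0,0]}'|sed -n '2p;4p'; done; python3 go.py
```

```text
tool_pos: [453.8, -3.2, 40.9]
force: [-2.9, -0.6, 2.5]
tool_pos: [453.7, -3.2, 38.8]
force: [-4.9, -0.7, 4.5]
tool_pos: [453.5, -3.1, 36.8]
force: [-6.2, -1.3, 4.4]
t 6.58 bal [-55.1   0.   36.8] toolx [-1.    -0.     0.002] F [-6.2 -1.3  4.4] gap -0.15887532262848686
```

Contact begins at TCP z≈42, and it's soft like the tab, with some forward drag. I'll press on, following the paddle's forward motion, then look for the lid's release.

```bash

python3 -m crank '{"translation":[[0.15,0,0.1],[0.25,0,0.2],[0.3,0,0.3],[0.3,0,0.3]],"spin":[0,0,0,0]}'|sed -n '2p;4p'; python3 -m crank '{"translation":[[0.1,0,0.1],[0.1,0,0.2],[0.1,0,0.2]],"spin":[0,0,0]}'|sed -n '2p;4p';python3 - <<'E'
from h import *
for n in("scene","top"):
    cv2.imwrite(f"pics/{n}5.png",get_image(n)); print(n,[(o,[(np.round(x["bbox"],1).tolist(),round(x["score"],2)) for x in search_frame(n,o)[:2]]) for o in("lid","tab")])
E
```

```text
tool_pos: [452.5, -3.7, 34.3]
force: [1.3, 1.1, 5.6]
tool_pos: [451.6, -3.9, 32.4]
force: [2.3, 0.1, 6.1]
scene [('lid', [([282.4, 158.5, 415.1, 267.8], 0.72), ([250.2, 163.8, 419.2, 305.1], 0.71)]), ('tab', [])]
top [('lid', [([258.1, 141.4, 359.3, 194.7], 0.59)]), ('tab', [])]
```

The lid sprang up: its scene bbox top went from 180 to 158 and its top-view bbox bottom from 209 to 195. Now I'll lift clear of the tab and approach under the lid's front edge.

```bash

python3 -m crank '{"translation":[[0.2,0,-0.5],[0.6,0,-2],[0.6,0,-4.5],[0.6,0,-6.5],[0.6,0,-7.2],[0.6,0,-7.2],[0.6,0,-7.2]],"spin":[0,0,0,0,0,0,0]}'|sed -n '2p;4p'; python3 go.py " -15,0,105" " 0,0,105"
python3 - <<'E'
from h import *; import fit
for n in("scene","top"):
    get_image(n); print(n,[(o,[(np.round(x["bbox"],1).tolist(),round(x["score"],2)) for x in search_frame(n,o)[:2]]) for o in("lid","tab","boat_deck")])
    for th in(.4,.6,.8):
        e=[125-130*np.cos(th),75+130*np.sin(th)]; print(th,proj(n,[fit.P((e[0],100,e[1])),fit.P((e[0],-100,e[1]))]).round(0).tolist())
E
```

```text
tool_pos: [443.9, -4.1, 103.4]
force: [-0.1, -0.7, -0.7]
t 8.05 bal [-64.8   0.  103.4] toolx [-1.    -0.     0.001] F [-0.1 -0.7 -0.7] gap 0.11648688572863711
 -15,0,105 shift cm [-4.98 -0.   -0.16]
 0,0,105 shift cm [-6.48 -0.   -0.17]
[5.08349774e+02 9.18005145e-01 1.03099045e-01] [-1.2  0.7  2.   1.3  0.2  0.1 -0.1 -0.5  1.9 -0.4 -1.  -0.4 -0.3 -0.7
 -0.2 -2.2]
pad [456.6  -4.4  71. ]
hinge [632.7  13.8  75. ]
lidf [5.034e+02 4.000e-01 7.500e+01]
tare [418.9 -86.8  60. ]
canister [449. 142. 120.]
beaker [ 569. -162.   85.]
jar [538. 158.  90.]
tab_pad scene [[314.16286461 192.38818265]] lid corners scene [[368. 183.]
 [281. 222.]]
scene [('lid', [([284.5, 161.1, 415.2, 274.3], 0.81), ([236.8, 242.1, 277.5, 302.0], 0.56)]), ('tab', []), ('boat_deck', [])]
0.4 [[373.0, 168.0], [282.0, 208.0]]
0.6 [[379.0, 162.0], [285.0, 203.0]]
0.8 [[386.0, 158.0], [289.0, 199.0]]
top [('lid', [([259.2, 143.3, 356.1, 193.2], 0.79)]), ('tab', []), ('boat_deck', [([220.2, 209.8, 255.5, 242.3], 0.56)])]
0.4 [[261.0, 199.0], [357.0, 191.0]]
0.6 [[259.0, 192.0], [358.0, 184.0]]
0.8 [[257.0, 182.0], [358.0, 174.0]]
```

The lid is at about 0.6, as expected. Now I'll approach the edge.

```bash

python3 -m crank '{"translation":[[-1.5,0,-0.1],[-3.5,0,-0.2],[-5.2,0,-0.2],[-6.2,0,-0.2],[-6.4,0,-0.2],[-6.4,0,-0.2]],"spin":[0,0,0,0,0,0]}'|sed -n '2p;4p'
python3 -m crank '{"translation":[[-0.3,0,0],[-0.7,0,0],[-0.7,0,0]],"spin":[0,0,0]}'|sed -n '2p;4p'
python3 -m crank '{"translation":[[-0.3,0,0],[-0.6,0,-0.2],[-0.6,0,-0.2]],"spin":[0,0,0]}'|sed -n '2p;4p'; python3 go.py "23,0,125"
```

```text
tool_pos: [507.9, 2.4, 105.6]
force: [-0.8, 0.1, -0.3]
tool_pos: [513.5, 3.1, 106.1]
force: [-6.0, -1.4, 4.0]
tool_pos: [515.8, 3.4, 108.5]
force: [-25.6, -4.5, 17.7]
t 9.45 bal [7.500e+00 1.000e-01 1.085e+02] toolx [-1.    -0.001  0.012] F [-25.6  -4.5  17.7] gap -0.24072666868327874
23,0,125 shift cm [-1.53 -0.02 -1.67]
```

The tip is jamming against the edge by friction (Fz/Fx≈0.7), so I need to move along the arc, up more than rearward.

```bash

python3 -m crank '{"translation":[[0.1,0,-0.3],[0,0,-0.7],[-0.1,0,-1.0],[-0.1,0,-1.0]],"spin":[0,0,0,0]}'|sed -n '2p;4p'; python3 go.py
python3 - <<'E'
from h import *; import sys
for n in("scene","top"):
    cv2.imwrite(f"pics/{n}6.png",get_image(n)); print(n,[(o,[(np.round(x["bbox"],1).tolist(),round(x["score"],2)) for x in search_frame(n,o)[:1]]) for o in("lid",)])
E
```

```text
tool_pos: [522.3, 3.8, 118.7]
force: [-1.7, 0.3, 2.2]
t 9.78 bal [ 1.400e+01 -1.000e-01  1.187e+02] toolx [-1.    -0.    -0.001] F [-1.7  0.3  2.2] gap -0.05969837712205682
scene [('lid', [([289.0, 157.4, 417.7, 270.0], 0.95)])]
top [('lid', [([350.9, 167.6, 359.5, 179.8], 0.59)])]
```

```bash

python3 -m crank '{"translation":[[-0.4,0,-0.5],[-0.8,0,-1.0],[-1.3,0,-1.4],[-1.8,0,-1.8],[-1.8,0,-1.8]],"spin":[0,0,0,0,0]}'|sed -n '2p;4p'
python3 -m crank '{"translation":[[-0.5,0,-0.4],[-1.0,0,-0.8],[-1.6,0,-1.2],[-2.2,0,-1.5],[-2.2,0,-1.5]],"spin":[0,0,0,0,0]}'|sed -n '2p;4p';python3 go.py
python3 - <<'E'
from h import *
for n in("scene","top"):
    cv2.imwrite(f"pics/{n}7.png",get_image(n)); print(n,[(o,[(np.round(x["bbox"],1).tolist(),round(x["score"],2)) for x in search_frame(n,o)[:1]]) for o in("lid",)])
E
```

```text
tool_pos: [541.4, 5.7, 137.0]
force: [-0.2, -0.3, -0.2]
tool_pos: [563.2, 7.9, 151.7]
force: [0.2, -0.3, -0.3]
t 10.82 bal [ 55.1  -0.2 151.7] toolx [-1.    -0.    -0.002] F [ 0.2 -0.3 -0.3] gap -0.2611669557967199
scene [('lid', [([301.5, 156.9, 416.2, 273.4], 0.67)])]
top [('lid', [([263.1, 143.9, 355.7, 163.2], 0.69)])]
```

```bash
python3 - <<'E'
from h import *; import fit
for th in(.6,.8,.9,1.0,1.1,1.2,1.4,1.75):
    e=[125-130*np.cos(th),75+130*np.sin(th)]; print(th,*[proj(n,[fit.P((e[0],100,e[1])),fit.P((e[0],-100,e[1]))]).round(0).tolist() for n in("scene","top")],np.round(e))
E
python3 go.py
```

```text
[5.08349774e+02 9.18005145e-01 1.03099045e-01] [-1.2  0.7  2.   1.3  0.2  0.1 -0.1 -0.5  1.9 -0.4 -1.  -0.4 -0.3 -0.7
 -0.2 -2.2]
pad [456.6  -4.4  71. ]
hinge [632.7  13.8  75. ]
lidf [5.034e+02 4.000e-01 7.500e+01]
tare [418.9 -86.8  60. ]
canister [449. 142. 120.]
beaker [ 569. -162.   85.]
jar [538. 158.  90.]
tab_pad scene [[314.16286461 192.38818265]] lid corners scene [[368. 183.]
 [281. 222.]]
0.6 [[379.0, 162.0], [285.0, 203.0]] [[259.0, 192.0], [358.0, 184.0]] [ 18. 148.]
0.8 [[386.0, 158.0], [289.0, 199.0]] [[257.0, 182.0], [358.0, 174.0]] [ 34. 168.]
0.9 [[390.0, 156.0], [292.0, 199.0]] [[256.0, 176.0], [358.0, 168.0]] [ 44. 177.]
1.0 [[395.0, 156.0], [295.0, 199.0]] [[255.0, 170.0], [357.0, 162.0]] [ 55. 184.]
1.1 [[400.0, 156.0], [298.0, 200.0]] [[254.0, 164.0], [357.0, 155.0]] [ 66. 191.]
1.2 [[405.0, 157.0], [302.0, 202.0]] [[254.0, 157.0], [357.0, 149.0]] [ 78. 196.]
1.4 [[416.0, 161.0], [311.0, 208.0]] [[252.0, 144.0], [356.0, 135.0]] [103. 203.]
1.75 [[437.0, 175.0], [330.0, 228.0]] [[251.0, 121.0], [354.0, 113.0]] [148. 203.]
t 11.02 bal [ 53.4  -0.  150.8] toolx [-1. -0.  0.] F [ 0.4 -0.2 -0.2] gap -0.1013344774135595
```

View pics/scene7.png

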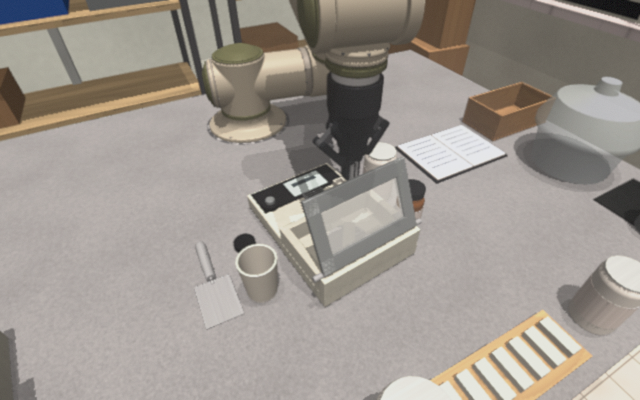

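The lid stands at about 1.2 rad, with the fingers on its operator side at (352,175). I'll continue pushing over.

```bash

python3 -m crank '{"translation":[[-0.5,0,-0.3],[-1.1,0,-0.5],[-1.7,0,-0.7],[-2.3,0,-0.8],[-2.9,0,-0.9],[-3.5,0,-1.0],[-3.5,0,-1.0]],"spin":[0,0,0,0,0,0,0]}'|sed -n '2p;4p'
python3 - <<'E'
from h import *
for n in("scene","top"):
    get_image(n); print(n,[np.round(x["bbox"]).tolist() for x in search_frame(n,"lid")[:1]])
E
python3 -m crank '{"translation":[[-0.5,0,-0.1],[-1.0,0,-0.2],[-1.6,0,-0.2],[-2.2,0,-0.2],[-2.2,0,-0.2]],"spin":[0,0,0,0,0]}'|sed -n '2p;4p'
python3 - <<'E'
from h import *
for n in("scene","top"):
    get_image(n); print(n,[np.round(x["bbox"]).tolist() for x in search_frame(n,"lid")[:1]])
E
python3 go.py
```

```text
tool_pos: [597.7, 11.6, 161.0]
force: [-0.0, -0.1, 0.4]
scene [[310.0, 160.0, 421.0, 275.0]]
top [[260.0, 133.0, 357.0, 146.0]]
tool_pos: [619.5, 13.8, 162.8]
force: [-0.5, 0.4, 0.5]
scene [[320.0, 165.0, 431.0, 276.0]]
top [[330.0, 124.0, 355.0, 146.0]]
t 12.42 bal [110.5  -0.  162.9] toolx [-1. -0.  0.] F [-0.1 -0.5  0.7] gap -0.3395978191950898
```

```bash

python3 -m crank '{"translation":[[-0.3,0,0],[-0.7,0,0],[-1.1,0,0.1],[-1.5,0,0.1],[-1.5,0,0.1]],"spin":[0,0,0,0,0]}'|sed -n '2p;4p'
python3 -m crank '{"translation":[[-0.3,0,0],[-0.6,0,0],[-0.6,0,0]],"spin":[0,0,0]}'|sed -n '2p;4p'
python3 - <<'E'
from h import *
for n in("scene","top"):
    get_image(n); print(n,[np.round(x["bbox"]).tolist() for x in search_frame(n,"lid")[:1]])
E
python3 go.py
```

```text
tool_pos: [634.0, 15.4, 161.8]
force: [-0.5, 0.2, 0.0]
tool_pos: [639.7, 16.0, 162.0]
force: [0.8, -0.3, 0.4]
scene [[323.0, 175.0, 441.0, 276.0]]
top [[325.0, 110.0, 353.0, 146.0]]
t 13.28 bal [131.5  -0.  162.1] toolx [-1. -0. -0.] F [ 0.  -0.4 -0.1] gap 0.050259406905512165
```

```bash

python3 -m crank '{"translation":[[-0.3,0,0],[-0.5,0,0],[-0.5,0,0]],"spin":[0,0,0]}'|sed -n '2p;4p'
python3 -m crank '{"translation":[[-0.2,0,0],[-0.4,0,0],[-0.4,0,0]],"spin":[0,0,0]}'|sed -n '2p;4p'
python3 - <<'E'
from h import *
for n in("scene","top"):
    get_image(n); print(n,[np.round(x["bbox"],1).tolist() for x in search_frame(n,"lid")[:1]])
E
```

```text
tool_pos: [641.6, 16.3, 162.0]
force: [-14.8, -2.0, 4.4]
tool_pos: [641.9, 16.3, 162.0]
force: [-33.0, -3.6, 12.8]
scene [[321.2, 174.6, 443.5, 275.2]]
top [[324.6, 111.0, 355.0, 144.2]]
```

Firm contact with the stop, so I'll back off and retreat.

```bash

python3 -m crank '{"translation":[[0.8,0,0],[1.8,0,0],[3,0,-0.5],[5,0,-2],[7.5,0,-4],[10,0,-6],[13,0,-8],[16,0,-9],[18,0,-9],[18,0,-9],[18,0,-9]],"spin":[0,0,0,0,0,0,0,0,0,0,0]}'|sed -n '2p;4p'
python3 - <<'E'
from h import *
for n in("scene","top"):
    im=get_image(n); cv2.imwrite(f"pics/{n}9.png",im)
    for o in ("lid","tab","boat_deck","tare_top","canister","jar","beaker","cap"): print(n,o,[(np.round(x["bbox"],0).tolist(),round(x["score"],2)) for x in search_frame(n,o)[:2]])
E
python3 go.py
```

```text
tool_pos: [469.0, -1.7, 252.7]
force: [0.4, 0.8, 1.3]
scene lid [([322.0, 176.0, 442.0, 277.0], 0.69), ([400.0, 180.0, 424.0, 196.0], 0.54)]
scene tab [([300.0, 188.0, 338.0, 210.0], 0.56)]
scene boat_deck [([334.0, 179.0, 355.0, 198.0], 0.72)]
scene tare_top [([264.0, 199.0, 274.0, 205.0], 0.46)]
scene canister [([363.0, 146.0, 396.0, 202.0], 0.92)]
scene jar [([398.0, 179.0, 423.0, 194.0], 0.59)]
scene beaker [([234.0, 243.0, 278.0, 302.0], 0.6), ([364.0, 147.0, 399.0, 202.0], 0.19)]
scene cap [([233.0, 234.0, 254.0, 253.0], 0.8)]
top lid [([252.0, 110.0, 352.0, 145.0], 0.62)]
top tab [([301.0, 225.0, 320.0, 231.0], 0.41)]
top boat_deck [([271.0, 216.0, 285.0, 242.0], 0.56)]
top tare_top [([345.0, 237.0, 350.0, 249.0], 0.64), ([269.0, 215.0, 287.0, 242.0], 0.48)]
top canister [([247.0, 220.0, 260.0, 241.0], 0.68)]
top jar [([270.0, 215.0, 281.0, 240.0], 0.55), ([225.0, 169.0, 232.0, 191.0], 0.47)]
top beaker [([369.0, 157.0, 402.0, 190.0], 0.62), ([403.0, 170.0, 426.0, 241.0], 0.33)]
top cap [([372.0, 217.0, 388.0, 236.0], 0.83)]
t 15.8 bal [-3.940e+01 -1.000e-01  2.521e+02] toolx [-1. -0. -0.] F [ 0.  -0.4 -0. ] gap 0.17036155315530996
```

The lid has stayed open and the loose things I could detect haven't moved. The tab is back at rest and the robot is clear, so I'll hand it in.

```bash
python3 -c "from plant import finish_job; print(finish_job())"
```

```text
the job is handed in; nothing more can be done
None
```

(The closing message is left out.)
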